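# Bed a brooch blank into a self-centring jig

## Task

Take the round-nosed wooden blank out of the steel tray, lay it flat on the open end of the plywood jig with its nose towards the guides, and push it between the converging rails and under the strap until it meets the rubber foot of the end stop. Keep pushing on it with about 10 N for a good second so that it beds against the foot, without pushing the friction-held stop back, then let go and leave it lying there in the nest. Do not disturb the other things on the table and in the tray.

Things in the scene. Friction and masses are not known exactly. Their poses are not given: they have to be found in the camera images.
- jig: Plywood loading jig fixed to the table, 160 mm wide. Origin: on the table surface, on the guides' centre line; x is the push direction (into the nest, roughly away from the robot), y left, z up. The bed (top at z = 12 mm) runs from x = -180 to +120 mm; from -180 to -110 mm it is open, without rails.
- throat (a point): Throat of the jig's guides, on the bed at x = -20 mm of the jig. Two dark wooden rails, 14 mm wide and 18 mm above the bed, converge to here at 22 degrees each side: about 109 mm apart at the mouth (jig x = -103 mm), 42 mm here, then parallel (the nest) to jig x = +65 mm.
- strap (a point): Middle of the underside of the steel strap that crosses over the nest at jig x = -8 to +8 mm, 31 mm above the bed, top 35 mm above the bed: parts can only slide in under it along the bed.
- stop: Aluminium end stop, 24 x 34 x 22 mm, in the nest. Origin: bottom middle of its front, on the bed; axes as the jig's. It carries a screw with a black rubber foot (26 mm wide), which the part meets: the foot's face stands 7 to 22 mm in front (-x) of the origin, unmeasured: find it by feel. Held by friction: the stop stays put below about 16 N and slides back above 18 N.
- blank: Round-nosed brooch blank of plain brown wood, 76 (x) x 40 (y) x 26 mm high, 40 to 85 g. One end (+x, the nose) is a full half-round, the other (the tail) square with a small dark dot on top. Origin: centre of the underside, 38 mm from nose tip and tail face. Starts flat in the tray, nose roughly away from the robot. Home against the stop, its tail stays 10 to 29 mm outside the throat.
- blank_nose (a point): Tip of the blank's round nose, at the height of its underside.
- tray: Low stainless steel tray fixed to the table, 270 (x) x 200 (y) x 22 mm high, walls and floor 3 mm thick; origin at the centre of its underside.
- square_blank: Another blank of the same wood with both ends square, 60 x 40 x 26 mm; bystander lying in the tray. Origin: centre of the underside.
- varnish: Small white bottle standing in the tray, 26 mm across, 60 mm tall; bystander. Origin: centre of the underside.
- clip: Steel hair clip lying in the tray, 55 x 13 x 9 mm; bystander. Origin: centre of the underside.
- glue_bottle: White bottle standing between the tray and the jig, 28 mm across, 80 mm tall; bystander. Origin: centre of the underside.
- tape_roll: Roll of paper tape lying flat, 96 mm across, 24 mm high; bystander. Origin: centre of the underside.
- scissors: Scissors with black handles lying on the table, 175 mm long; bystander. Origin: at the pivot, on the table.
- cup: White cup on the table, 72 mm across, 85 mm tall; bystander. Origin: centre of the underside.
Mind the look-alikes: they are no part of the job. What is shaped like the blank but turquoise is not meant.

How it is judged:
On the way, in this order (a step that is already met when the one before it is completed fails the run):
1. the blank lies on the jig's bed in front of the throat, nose towards it, clear of the tray (angle between blank's own z axis and vertical below 0.1 rad and z of blank in the frame of jig between 0.008 and 0.017 m and x of blank_nose in the frame of jig between -0.16 and -0.015 m and angle between the x axis of blank and the x axis of jig, either way round below 0.5 rad and y of blank in the frame of jig between -0.05 and 0.05 m), for 0.1 s.
2. the blank is home in the nest and kept pressed against the stop's foot with at least 3 N for 0.8 s (x of blank_nose in the frame of stop between -0.024 and -0.005 m and y of blank in the frame of jig between -0.003 and 0.003 m and angle between the x axis of blank and the x axis of jig, either way round below 0.09 rad and angle between blank's own z axis and vertical below 0.1 rad and z of blank in the frame of jig between 0.008 and 0.017 m and contact force between blank and stop above 3 N), for 0.8 s.
At the end, for the whole second after the job is handed in: Blank let go and at rest, flat in the nest, nose 5 to 24 mm in front of the stop's front (where the foot can be), within 3 mm of the centre line and 5 degrees of the push direction, after being kept pressed on the foot with 3 N or more for 0.8 s; stop within 1.5 mm of its setting (x of blank_nose in the frame of stop between -0.024 and -0.005 m and y of blank in the frame of jig between -0.003 and 0.003 m and angle between the x axis of blank and the x axis of jig, either way round below 0.09 rad and angle between blank's own z axis and vertical below 0.1 rad and z of blank in the frame of jig between 0.008 and 0.017 m and linear speed of blank below 0.01 m/s and distance of stop from where it was at the start of the episode below 0.0015 m); the robot touches nothing.
It fails at once if the end stop is pushed more than 1.5 mm off its setting (distance of stop from where it was at the start of the episode above 0.0015 m).
It fails at once if the blank is rammed against the stop with more than 40 N (contact force between blank and stop above 40 N).
It fails at once if a bystander is displaced by more than 25 mm (distance of any of square_blank, varnish, clip, glue_bottle, tape_roll, scissors, cup from where it was at the start of the episode above 0.025 m).
It also fails if it takes over 64 s, if anything falls off the work surface, if the arm or the gripper's body presses on something with over 40 N, if the wrist force passes 120 N, or if a joint passes its speed limit or range.

## Robot

A 6-joint arm with a two-finger parallel gripper is mounted at the origin on the work surface. World frame = base frame: x ahead of the robot, y to its left, z up, the work surface at z = 0. Lengths are in m, angles in rad, forces in N, time in s.
With the tool pointing down it reaches from about 0.25 to 0.725 m from the base axis. Payload 4 kg.
Tool frame: the origin (TCP) lies at the very end of the fingers, on their centre line; the grasp point (between the pads) lies 19 mm behind it (bot.pinch_z is the distance from the TCP to the grasp point, in m); z points along the fingers, x is the direction in which the jaws open and shut, and the axes are right-handed (so a half turn about z gives the same grasp; the last joint's range is limited). The gripper opens to 85 mm and grips with 20 to 120 N. Pads are 22 mm wide; open, the fingers measure 114 mm over their backs; the gripper's body (76 mm by 85 mm) begins 54 mm behind the grasp point. The pads swing forward as they close: fully open they stand 13 mm farther back than shut.
Start: joints at [-1.149, 0.241, 0.005, 1.335, 0, 1.571], TCP at [0.205, -0.456, 0.231] pointing down, gripper open.
Joint ranges: [-2.72, 2.72], [-1.05, 1.87], [-1.09, 1.28], [-1.99, 2.15], [-1.42, 1.44], [-3.14, 3.14]. Speed limits (rad/s): [2.79, 2.79, 3.14, 3.14, 3.14, 3.14].

## Interface

Orientations are given as a unit quaternion [x, y, z, w].
In Python, from workcell import bot gives the robot as it stands. The module is installed in compiled form; this text tells all that it offers.
- The arm moves only by the shell command python3 -m inch 'ROWS'. ROWS is JSON, a list of rows, each a list of 7 numbers: the shift along the tool's x, y, z scaled (see below), then the turn, a rotation vector about the tool's x, y, z scaled (see below), then the gripper command: -1 is fully open, 1 is shut, values between are in proportion. In form: [[x, y, z, wx, wy, wz, gripper], ...]. A call has exactly 8 rows; each row shifts and turns the commanded pose from where the row before left it, along the tool's axes as they then stand; what a row does not reach is not made up. The controller multiplies each number of a shift by 2.5 cm and each number of a turn by 180 degrees. A row lasts 1/10 s, in which the tool goes at most 50 mm and 8.59 degrees, less where a joint would pass 70% of its speed; a pose out of reach is approached as far as the arm can. A call with a number of a shift or a turn outside -1 to 1 is refused whole. A call with a gripper value outside its range is refused whole. The fingers move at their own pace and stop on an object; the grip force is fixed at half the most. Time passes only in rows, so rows that do not move let the fingers close, or fill a call up. It gives the time, the measured TCP pose, the force and the opening at its end, in the units of the state.
- bot.get_obs(): the state, without advancing time (a new reading comes with each control period).
- bot.camera(name): name is "scene" or "side" or "wrist"; returns (picture, depth): 400x640x3 uint8, blue, green, red; 400x640 float32, m along the optical axis (not along the pixel's ray), 0 where there is no reading.
- bot.get_calibration(name): a dict with "vfov" (degrees; the focal length in pixels is half the picture's height over the tangent of half this angle, whatever the lens; pixels are square), "cx", "cy" (the principal point, pixels), "dist_coeffs" ([k1, k2, p1, p2, k3] as OpenCV has them; the pictures are not rectified), "R" (3x3) and "t" (3): a world point X has camera coordinates R X + t. Camera axes: x right, y down, z forward; pixel columns grow to the right and rows downward; lengths in m; the calibration is good to about 2 mm. A picture is of the moment at which its call begins: read the wrist's pose just before it. get_calibration takes no time and is no camera call; for the wrist camera it gives the pose at the moment of the call.
- bot.job_done(): hands the job in, once; it reports no verdict.
The state is a dict: "clock": time; "joint_pos": joint angles; "joint_vel": joint speeds; "tau": joint torques, N m; "eef_pos": TCP position; "tool_rot": TCP orientation; "ft_force": force on the tool from outside, world axes, zero at the start; "ft_torque": the same for the moment, N m; "grip_width": finger opening in m.
Only numpy, scipy, OpenCV 4.12 (cv2) and the standard library are available. Lean on these libraries where they do the work, as an engineer would, in place of code of your own. Each camera call takes 0.05 s, during which the arm holds its last target.

## Working session

There is one attempt and no reset: what is moved stays moved. The work goes in short steps, Python scripts to look and compute and a shell command to move; the robot and the scene stay as the last step left them, time stands still between calls to the robot, and variables do not carry over. Pictures are saved under pics/ and viewed, and the job is handed in when it is done.

```bash
mkdir -p pics && ls
python3 - <<'E'
from workcell import bot
import cv2
o=bot.get_obs()
for k,v in o.items(): print(k,v)
print(bot.pinch_z)
for n in("scene","side"):
    c=bot.get_calibration(n); print(n,c)
    im,d=bot.camera(n); cv2.imwrite(f"pics/{n}0.png",im)
    import numpy as np
    np.save(f"pics/{n}0d.npy",d)
E
```

```text
pics
clock 0.0
joint_pos [-1.14901199e+00  2.41459730e-01  3.71155404e-03  1.33518641e+00
  9.35647141e-06  1.57081106e+00]
joint_vel [-0.00011261  0.00152099 -0.00293087 -0.00038907 -0.00072046  0.00034787]
tau [-1.64880098e-04 -3.72312856e+01  2.52411264e+01  1.68478943e-02
 -2.78232068e-05 -4.02113713e-06]
eef_pos [ 0.20443772 -0.45560069  0.23038477]
tool_rot [ 8.39456372e-01 -5.43426036e-01 -8.94954238e-04 -5.84906996e-04]
ft_force [-0.63134446 -0.57270294  0.45875586]
ft_torque [-0.02345301 -0.0006128   0.0101134 ]
grip_width 0.08545519008445675
0.0187
scene {'vfov': 45.38466902793594, 'cx': 312.70087945472983, 'cy': 204.00758928852156, 'dist_coeffs': array([-0.07536024,  0.        ,  0.        ,  0.        ,  0.        ]), 'R': array([[ 0.77154065,  0.63605436, -0.01264407],
       [ 0.54816399, -0.67475268, -0.49419131],
       [-0.32286416,  0.37435766, -0.86926122]]), 't': array([-0.41443316, -0.25925201,  1.79227301])}
side {'vfov': 43.542137283849534, 'cx': 321.98048495267017, 'cy': 196.41862183205177, 'dist_coeffs': array([0.01072892, 0.        , 0.        , 0.        , 0.        ]), 'R': array([[-0.79463375, -0.60708495,  0.00225031],
       [-0.44904897,  0.58527262, -0.67513775],
       [ 0.40854893, -0.53749774, -0.73768825]]), 't': array([0.43932696, 0.27178097, 1.20029951])}
```

View pics/scene0.png

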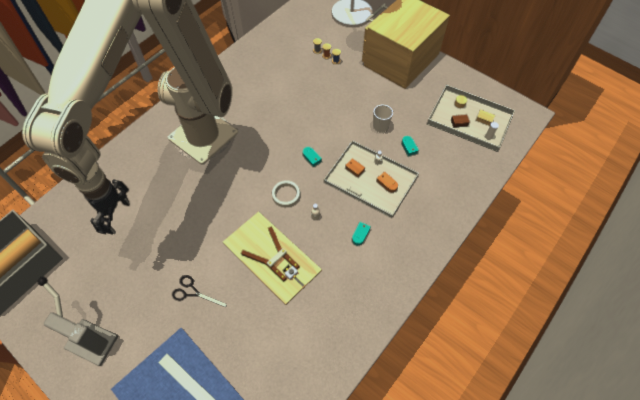

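View pics/side0.png

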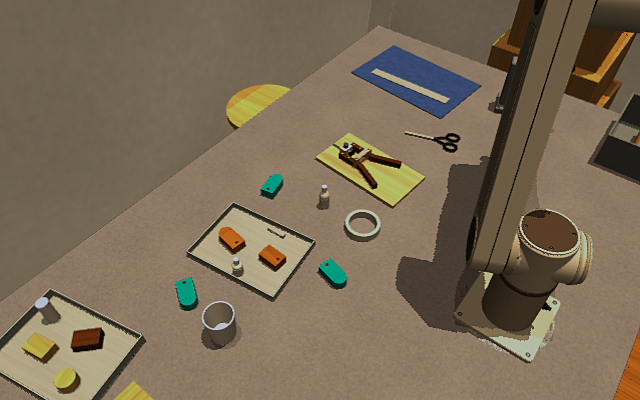

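The scene view shows the jig near (272,257), the tray near (371,178), the round-nosed blank near (387,181), the square one at (354,167), and the glue bottle at (316,211). I'll zoom in on these.

```bash
cat > h.py <<'E'
import numpy as np, cv2
def cam(c):
    f=200/np.tan(np.radians(c['vfov'])/2)
    K=np.array([[f,0,c['cx']],[0,f,c['cy']],[0,0,1]]); return K,np.array(c['dist_coeffs'],float),np.array(c['R']),np.array(c['t'])
def proj(c,P):
    K,D,R,t=cam(c); return cv2.projectPoints(np.array(P,float).reshape(-1,1,3),cv2.Rodrigues(R)[0],t,K,D)[0].reshape(-1,2)
def plane(c,px,z):
    K,D,R,t=cam(c); u=cv2.undistortPoints(np.array(px,float).reshape(-1,1,2),K,D).reshape(-1,2)
    r=np.c_[u,np.ones(len(u))]@R; o=-R.T@t
    s=(z-o[2])/r[:,2]; return o+r*s[:,None]
def cloud(c,d):
    K,D,R,t=cam(c); v,u=np.mgrid[0:d.shape[0],0:d.shape[1]]
    n=cv2.undistortPoints(np.stack([u,v],-1).reshape(-1,1,2).astype(float),K,D).reshape(-1,2)
    X=np.c_[n,np.ones(len(n))]*d.reshape(-1,1); return ((X-t)@R).reshape(*d.shape,3)
def crop(im,x0,y0,x1,y1,s,fn):
    o=cv2.resize(im[y0:y1,x0:x1],None,fx=s,fy=s,interpolation=cv2.INTER_CUBIC); cv2.imwrite(fn,o)
E
python3 - <<'E'
import cv2
from h import *
a=cv2.imread('pics/scene0.png');b=cv2.imread('pics/side0.png')
crop(a,215,130,425,305,3.8,'pics/sz.png')
crop(b,180,120,440,310,3,'pics/sidez.png')
E
```

```text
(no output)
```

View pics/sz.png

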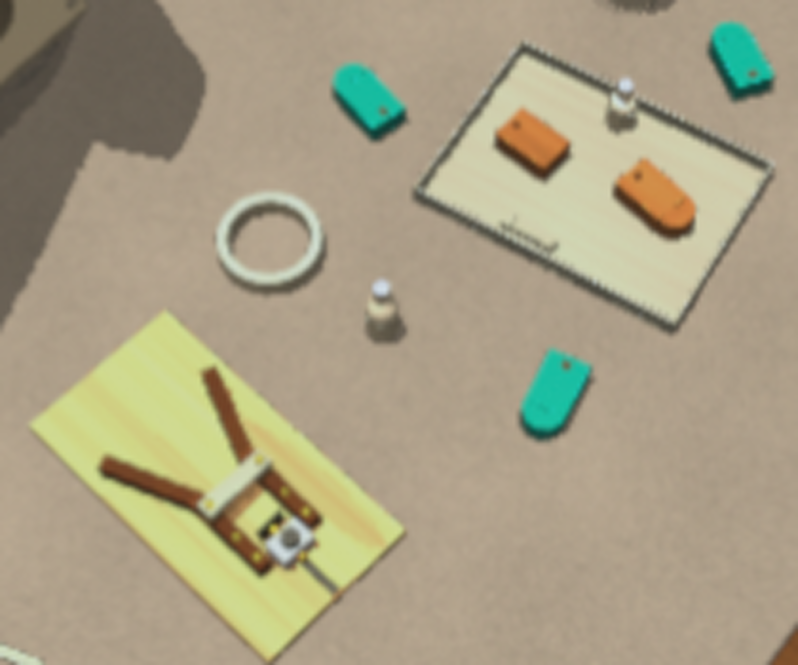

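View pics/sidez.png

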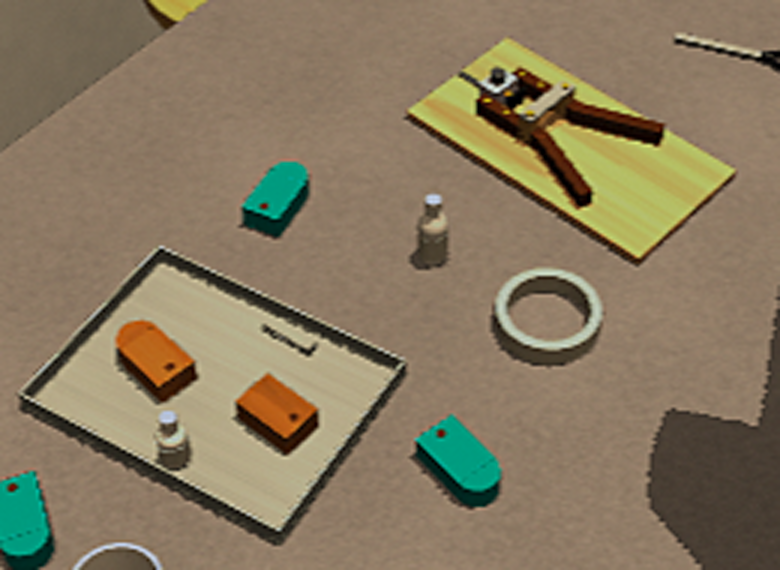

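```bash
cat > m.py <<'E'
from workcell import bot
from h import *
cs=bot.get_calibration('scene'); cd=bot.get_calibration('side')
S=lambda p:np.array(p,float)/3.8+[215,130]-0.37
T=lambda p:np.array(p,float)/3+[180,120]-0.33
def rigid(M,W):
    M=np.array(M);W=np.array(W)[:,:2];mc=M.mean(0);wc=W.mean(0)
    H=(M-mc).T@(W-wc); th=np.arctan2(H[0,1]-H[1,0],H[0,0]+H[1,1])
    R=np.array([[np.cos(th),-np.sin(th)],[np.sin(th),np.cos(th)]]); t=wc-R@mc
    return t,np.degrees(th),np.linalg.norm((M@R.T+t)-W,axis=1)
J=[(-.18,.08),(-.18,-.08),(.12,-.08),(.12,.08)]
E
python3 - <<'E'
from m import *
w1=plane(cs,S([(167,312),(30,425),(270,662),(405,533)]),.012)
w2=plane(cd,T([(638,262),(735,172),(508,38),(407,115)]),.012)
print('jig scene',rigid(J,w1)); print('jig side',rigid(J,w2))
Tm=[(-.135,.1),(-.135,-.1),(.135,-.1),(.135,.1)]
t1=plane(cs,S([(523,43),(415,192),(675,327),(773,170)]),.022)
t2=plane(cd,T([(278,538),(405,365),(160,248),(22,395)]),.022)
print('tray',rigid(Tm,t1),rigid(Tm,t2))
for n,c in(('scene',cs),('side',cd)):
    im=cv2.imread(f'pics/{n}0.png'); d=np.load(f'pics/{n}0d.npy'); P=cloud(c,d)
    hsv=cv2.cvtColor(im,cv2.COLOR_BGR2HSV)
    m=((hsv[...,0]<14)&(hsv[...,1]>150)&(hsv[...,2]>120)).astype(np.uint8)
    k,l,st,ce=cv2.connectedComponentsWithStats(m)
    for i in range(1,k):
        if 100<st[i,4]<1500 :
            q=P[l==i]; q=q[np.abs(q[:,2]-.029)<.008]
            if len(q)<30: continue
            (cx,cy),(w,h),a=cv2.minAreaRect((q[:,:2]*1000).astype(np.float32))
            print(n,st[i],ce[i].round(1),len(q),'mm',cx,cy,w,h,a,'z',np.median(q[:,2]))
E
```

```text
jig scene (array([ 0.56313272, -0.20750205]), np.float64(-5.480422623660773), array([0.00222516, 0.00123909, 0.00255444, 0.00259507]))
jig side (array([ 0.55534477, -0.20104867]), np.float64(-5.2194138436769455), array([0.00124151, 0.00267065, 0.00181812, 0.00330294]))
tray (array([0.60887787, 0.23430565]), np.float64(6.979479411316101), array([0.00052176, 0.00221051, 0.00317285, 0.00375055])) (array([0.59856264, 0.24220173]), np.float64(6.703230886245807), array([0.00024423, 0.00295431, 0.00151646, 0.00400118]))
side [219 227  26  14 114] [228.5 232.3] 110 mm 667.0897216796875 253.74949645996094 39.828369140625 73.82344818115234 78.16227722167969 z 0.026948338730232044
side [259 245  27  20 269] [271.5 254.5] 266 mm 537.3759765625 232.3106689453125 39.770782470703125 60.38850784301758 88.24801635742188 z 0.027261439787670386
```

```bash
python3 -m inch '[[-0.35,-0.98,-0.2,0,0,0,-1],[-0.35,-0.98,-0.2,0,0,0,-1],[-0.35,-0.98,-0.2,0,0,0,-1],[-0.35,-0.98,-0.2,0,0,0,-1],[-0.35,-0.98,-0.2,0,0,0,-1],[-0.35,-0.98,-0.2,0,0,0,-1],[-0.35,-0.98,-0.2,0,0,0,-1],[-0.35,-0.98,-0.2,0,0,0,-1]]' && python3 -m inch '[[-0.3,-0.8,-0.2,0,0,0,-1],[-0.3,-0.8,-0.2,0,0,0,-1],[-0.3,-0.8,-0.2,0,0,0,-1],[-0.3,-0.8,-0.2,0,0,0,-1],[-0.3,-0.8,-0.2,0,0,0,-1],[-0.3,-0.8,-0.2,0,0,0,-1],[0,0,0,0,0,0.04,-1],[0,0,0,0,0,0.04,-1]]'
python3 - <<'E'
from workcell import bot
import numpy as np,cv2
print(bot.get_obs()['joint_pos'])
c=bot.get_calibration('wrist'); im,d=bot.camera('wrist'); print(c,d.min(),d.max())
cv2.imwrite('pics/w1.png',im); np.save('pics/w1d.npy',d)
import pickle; pickle.dump(c,open('pics/w1.pkl','wb'))
E
```

```text
clock: 0.9
eef_pos: [0.3553, -0.3111, 0.2711]
tool_rot: [0.839, -0.543, -0.001, -0.0]
ft_force: [0.2, -0.1, 0.7]
grip_width: 0.0851
clock: 1.7
eef_pos: [0.4463, -0.2211, 0.3008]
tool_rot: [0.764, -0.646, -0.0, 0.0]
ft_force: [-0.2, -0.4, 0.1]
grip_width: 0.0855
[-4.60061661e-01  2.19326652e-01  1.56875290e-01  1.50937604e+00
 -5.15428068e-05  2.51458140e+00]
{'vfov': 71.33743406873752, 'cx': 320.78324924978654, 'cy': 200.85398194023105, 'dist_coeffs': array([-0.03490824,  0.        ,  0.        ,  0.        ,  0.        ]), 'R': array([[ 0.16590293, -0.98614092, -0.00151838],
       [-0.93963979, -0.1585467 ,  0.30321612],
       [-0.29925455, -0.04887771, -0.95292061]]), 't': array([-0.29154762,  0.32378436,  0.56906619])} 0.0 1.4124557
```

View pics/w1.png

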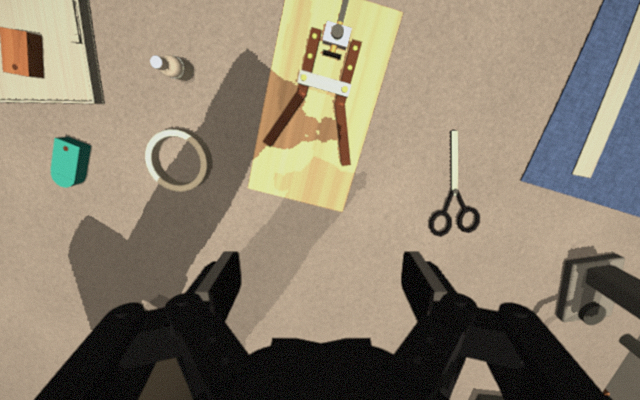

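The wrist view shows the jig with its near-end corners at (248,187) and (344,211) and a far corner at (402,11). The rails, strap at (325,84) and stop at (336,35) are also visible.

Run:
```python
from m import *
import pickle
c=pickle.load(open('pics/w1.pkl','rb'));d=np.load('pics/w1d.npy');im=cv2.imread('pics/w1.png')
w=plane(c,[(248,187),(344,211),(402,11)],.012); print(w, rigid(J[:3],w))
P=cloud(c,d)
t,th,_=rigid(J[:3],w);a=np.radians(th);R=np.array([[np.cos(a),-np.sin(a)],[np.sin(a),np.cos(a)]])
Q=(P[...,:2]-t)@R
for x0 in (-.17,-.14,-.1,-.06,-.03,0,.03,.05,.06,.07,.08):
    m=(abs(Q[...,0]-x0)<.003)&(abs(Q[...,1])<.1)&(d>0)
    print(x0,'bed z',np.median(P[m][:,2]))
hsv=cv2.cvtColor(im,cv2.COLOR_BGR2HSV)
# rails: z in 24..36
m=(P[...,2]>.024)&(P[...,2]<.036)&(abs(Q[...,1])<.09)&(Q[...,0]>-.13)&(Q[...,0]<.11)&(d>0)
for x0 in np.arange(-.1,.1,.01):
    y=np.sort(Q[m&(abs(Q[...,0]-x0)<.004)][:,1]); 
    if len(y)>4: print(round(x0,2),len(y),(y[[0,-1]]*1000).round(1),'L in',(y[y>0].min()*1000).round(1) if (y>0).any() else None,'R in',(y[y<0].max()*1000).round(1) if (y<0).any() else None)
crop(im,220,0,420,220,2.7,'pics/w1z.png')
```

```text
[[ 0.39092264 -0.11144634  0.012     ]
 [ 0.37643073 -0.27106176  0.012     ]
 [ 0.67245382 -0.29435455  0.012     ]] (array([ 0.56188505, -0.2057357 ]), np.float64(-4.795619333817042), array([0.00178477, 0.00089033, 0.00258471]))
-0.17 bed z 0.01195412662730893
-0.14 bed z 0.3666528051879139
-0.1 bed z 0.38576889977032264
-0.06 bed z 0.012502381227025438
-0.03 bed z 0.012414969620353742
0 bed z 0.012865565826676677
0.03 bed z 0.012175494285948099
0.05 bed z 0.012759289256953459
0.06 bed z 0.012681352651178205
0.07 bed z 0.012132216925282878
0.08 bed z 0.012102145991862179
-0.1 86 [-65.7  68.1] L in 52.2 R in -51.2
-0.09 116 [-62.7  66.2] L in 48.2 R in -47.0
-0.08 118 [-59.8  62.2] L in 44.4 R in -42.5
-0.07 120 [-55.4  57.1] L in 40.7 R in -38.5
-0.06 122 [-50.9  53.1] L in 36.7 R in -34.3
-0.05 125 [-46.5  49.2] L in 32.1 R in -31.4
-0.04 130 [-43.8  44.6] L in 28.4 R in -27.1
-0.03 135 [-39.4  40.9] L in 23.7 R in -22.9
-0.02 127 [-35.1  37. ] L in 21.4 R in -20.7
-0.01 76 [-34.5  35.4] L in 21.5 R in -20.7
0.01 86 [-34.9  35.4] L in 21.4 R in -21.0
0.02 136 [-35.1  35.1] L in 21.0 R in -21.0
0.03 139 [-35.3  34.9] L in 20.9 R in -21.1
0.04 239 [-35.3  35. ] L in 0.2 R in -0.1
0.05 268 [-35.6  35. ] L in 0.0 R in -0.1
0.06 251 [-35.8  34.7] L in 1.3 R in -1.6
0.07 100 [-17.8  16.2] L in 5.5 R in -6.4
0.08 17 [-4.5  2.9] L in 0.3 R in -0.0
```

View pics/w1z.png

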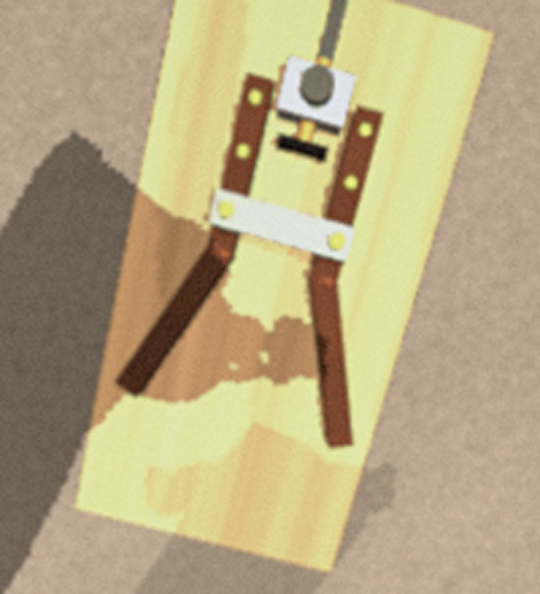

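```bash
python3 -m inch '[[0,0,0,0,0,-0.046,-1],[0,0,0,0,0,-0.046,-1],[0,0,0,0,0,-0.046,-1],[-1,-0.8,0,0,0,0,-1],[-1,-0.8,0,0,0,0,-1],[-1,-0.8,0,0,0,0,-1],[-1,-0.8,0,0,0,0,-1],[-1,-0.8,0,0,0,0,-1]]' && python3 -m inch '[[-1,-0.8,0,0,0,0,-1],[-1,-0.8,0,0,0,0,-1],[-1,-0.8,0,0,0,0,-1],[-1,-0.8,0,0,0,0,-1],[-1,-0.8,0,0,0,0,-1],[-1,-0.8,0,0,0,0,-1],[-1,-0.8,0,0,0,0,-1],[0,0,0,0,0,0,-1]]'
python3 - <<'E'
from workcell import bot
import numpy as np,cv2
print(bot.get_obs()['joint_pos'])
c=bot.get_calibration('wrist'); im,d=bot.camera('wrist')
cv2.imwrite('pics/w2.png',im); np.save('pics/w2d.npy',d)
import pickle; pickle.dump(c,open('pics/w2.pkl','wb'))
E
```

```text
clock: 2.55
eef_pos: [0.4569, -0.0611, 0.301]
tool_rot: [0.886, -0.464, -0.0, 0.0]
ft_force: [-0.1, 0.5, -0.0]
grip_width: 0.0854
clock: 3.35
eef_pos: [0.4729, 0.1644, 0.3005]
tool_rot: [0.887, -0.462, -0.001, -0.0]
ft_force: [-0.9, -0.2, -0.5]
grip_width: 0.0854
[3.33829761e-01 2.24555528e-01 1.62566679e-01 1.50965021e+00
 1.07662335e-03 2.86482669e+00]
```

View pics/w2.png

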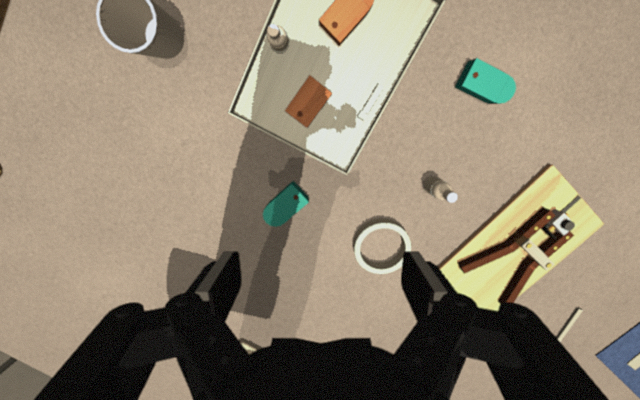

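The blank sits at the top edge of the view, near (345,18), so I'll move forward to see all of it.

```bash
python3 -m inch '[[0.2,-0.84,0,0,0,0,-1],[0.2,-0.84,0,0,0,0,-1],[0.2,-0.84,0,0,0,0,-1],[0.2,-0.84,0,0,0,0,-1],[0.2,-0.84,0,0,0,0,-1],[0,0,0,0,0,0,-1],[0,0,0,0,0,0,-1],[0,0,0,0,0,0,-1]]'
python3 - <<'E'
from m import *
import pickle
c=bot.get_calibration('wrist'); im,d=bot.camera('wrist')
cv2.imwrite('pics/w3.png',im); np.save('pics/w3d.npy',d)
pickle.dump(c,open('pics/w3.pkl','wb'))
P=cloud(c,d); hsv=cv2.cvtColor(im,cv2.COLOR_BGR2HSV)
m=((hsv[...,0]<16)&(hsv[...,1]>130)).astype(np.uint8)
k,l,st,ce=cv2.connectedComponentsWithStats(m)
for i in range(1,k):
    if st[i,4]>300:
        q=P[l==i];print(st[i],np.median(q[:,2])); q=q[np.abs(q[:,2]-.029)<.004]
        if len(q)<200: continue
        (cx,cy),(w,h),a=cv2.minAreaRect((q[:,:2]*1000).astype(np.float32))
        mu=q.mean(0);ev,V=np.linalg.eigh(np.cov(q[:,:2].T))
        print(st[i],len(q),'mm',cx,cy,w,h,a,'pca',mu,np.degrees(np.arctan2(V[1,1],V[0,1])))
E
```

```text
clock: 4.2
eef_pos: [0.5731, 0.1994, 0.3014]
tool_rot: [0.885, -0.465, -0.0, 0.0]
ft_force: [-0.3, 0.3, 0.1]
grip_width: 0.0855
[ 299   66   50   54 1413] 0.029182212084728376
[ 299   66   50   54 1413] 1408 mm 665.1458129882812 254.53985595703125 38.5472412109375 72.98177337646484 81.49505615234375 pca [0.66373349 0.25510522 0.02915982] 171.95705395373392
[270 150  41  45 968] 0.029150477787750588
[270 150  41  45 968] 948 mm 538.8843994140625 232.94886779785156 38.08143997192383 59.05747604370117 87.36988830566406 pca [0.5397446  0.23319163 0.02914808] 178.1106730051203
[466 261  58  44 562] 0.028839653586552556
[466 261  58  44 562] 351 mm 577.6834716796875 -177.1329803466797 18.997758865356445 99.99070739746094 81.57332611083984 pca [ 0.5803082  -0.17604769  0.02939206] 172.30157444308836
```

View pics/w3.png

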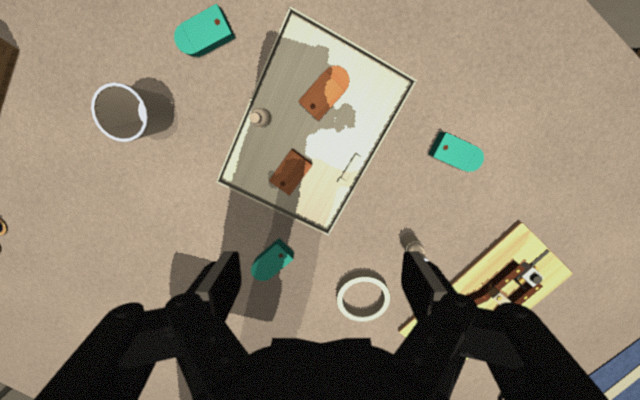

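Run:
```python
from m import *
import pickle
c=pickle.load(open('pics/w3.pkl','rb'))
print('varnish top',plane(c,[(257,117)],.063),'floor',plane(c,[(268,116)],.003))
print('blank dot',plane(c,[(312,105)],.029))
print('varn scene',plane(cs,S([(626,85)]),.063),plane(cs,S([(621,128)]),.003),'side',plane(cd,T([(168,415)]),.063))
b=np.array([.665,.2545]);a=np.radians(-8.3);g=b-.012*np.array([np.cos(a),np.sin(a)]);print('grasp',g,np.linalg.norm(g))
v=plane(c,[(257,117)],.063)[0,:2]-g; print('varnish in blank frame',v@[np.cos(a),np.sin(a)],v@[-np.sin(a),np.cos(a)])
```

```text
varnish top [[0.58483496 0.30985441 0.063     ]] floor [[0.58734408 0.30720169 0.003     ]]
blank dot [[0.63832787 0.25986199 0.029     ]]
varn scene [[0.58261149 0.31210782 0.063     ]] [[0.58778791 0.30778371 0.003     ]] side [[0.58080509 0.31098832 0.063     ]]
grasp [0.65312569 0.25623227] 0.7015897277484707
varnish in blank frame -0.0753161286565175 0.04320230010688541
```

```bash
python3 -m inch '[[0,0,0,0,0,-0.0475,-1],[0,0,0,0,0,-0.0475,-1],[0,0,0,0,0,-0.0475,-1],[0,0,0,0,0,-0.0475,-1],[0,0,0,0,0,-0.0475,-1],[0,0,0,0,0,-0.0475,-1],[0,0,0,0,0,-0.0475,-1],[0,0,0,0,0,-0.0475,-1]]' && python3 -m inch '[[0,0,0,0,0,-0.0475,-1],[0,0,0,0,0,-0.0475,-1],[0,0,0,0,0,-0.0475,-1],[0,0,0,0,0,-0.0475,-1],[0,0,0,0,0,-0.0475,-1],[0,0,0,0,0,-0.0475,-1],[0,0,0,0,0,-0.0475,-1],[0,0,0,0,0,-0.0475,-1]]'
cat > tool.py <<'E'
from m import *
from scipy.spatial.transform import Rotation as Ro
def to(target,theta):
    o=bot.get_obs();r=Ro.from_quat(o['tool_rot']);M=r.as_matrix()
    th=np.degrees(np.arctan2(M[1,0],M[0,0]))
    d=M.T@(np.array(target)-o['eef_pos'])
    print('pos',o['eef_pos'].round(4),'theta',th.round(2),'tilt',M[:,2].round(3),'units xyz',(d/.025).round(2),'wz units',round(-(theta-th)/180,4),'q',o['joint_pos'].round(3))
def J2W(x,y=0,z=0,t=(.562,-.2055),yaw=-5.5):
    a=np.radians(yaw);return [t[0]+x*np.cos(a)-y*np.sin(a),t[1]+x*np.sin(a)+y*np.cos(a),z]
E
python3 -c "
from tool import *
to([.653,.256,.10],81.7)"
```

```text
clock: 5.05
eef_pos: [0.573, 0.2, 0.3021]
tool_rot: [0.993, 0.116, 0.0, -0.0]
ft_force: [-0.0, 0.4, -0.6]
grip_width: 0.0858
clock: 5.85
eef_pos: [0.573, 0.2, 0.3021]
tool_rot: [0.756, 0.655, 0.0, 0.0]
ft_force: [-1.0, 0.0, -0.7]
grip_width: 0.0853
pos [0.573  0.2    0.3021] theta 81.77 tilt [ 0.001  0.    -1.   ] units xyz [2.67 2.84 8.09] wz units 0.0004 q [ 0.336  0.453  0.49   1.608 -0.     0.479]
```

```bash
python3 -m inch '[[0.33,0.355,0.95,0,0,0,-1],[0.33,0.355,0.95,0,0,0,-1],[0.33,0.355,0.95,0,0,0,-1],[0.33,0.355,0.95,0,0,0,-1],[0.33,0.355,0.95,0,0,0,-1],[0.33,0.355,0.95,0,0,0,-1],[0.33,0.355,0.95,0,0,0,-1],[0.33,0.355,0.95,0,0,0,-1]]'
python3 - <<'E'
from tool import *
import pickle
to([.653,.256,.006],81.7)
c=bot.get_calibration('wrist'); im,d=bot.camera('wrist')
cv2.imwrite('pics/w4.png',im); np.save('pics/w4d.npy',d)
pickle.dump(c,open('pics/w4.pkl','wb'))
P=cloud(c,d); hsv=cv2.cvtColor(im,cv2.COLOR_BGR2HSV)
m=((hsv[...,0]<16)&(hsv[...,1]>130)).astype(np.uint8)
k,l,st,ce=cv2.connectedComponentsWithStats(m)
for i in range(1,k):
    if st[i,4]>300:
        q=P[l==i]; q=q[np.abs(q[:,2]-.029)<.004]
        if len(q)<200: continue
        (cx,cy),(w,h),a=cv2.minAreaRect((q[:,:2]*1000).astype(np.float32))
        print(st[i],len(q),'mm',cx,cy,w,h,a,q[:,2].mean())
E
```

```text
clock: 6.65
eef_pos: [0.6537, 0.255, 0.1113]
tool_rot: [0.758, 0.652, 0.0, 0.0]
ft_force: [0.0, -0.7, 0.1]
grip_width: 0.0852
pos [0.6537 0.255  0.1113] theta 81.42 tilt [ 0.001  0.    -1.   ] units xyz [ 0.04 -0.04  4.21] wz units -0.0016 q [ 0.372  0.712  0.439  1.297 -0.     0.522]
[ 235   19   66   91 4613] 4567 mm 538.3317260742188 233.319580078125 39.69902420043945 59.61576843261719 87.63540649414062 0.029254920777413276
[ 299  172   47   86 3600] 3453 mm 664.5068969726562 254.45986938476562 39.18022155761719 75.06611633300781 81.2364501953125 0.029034103088791858
```

View pics/w4.png

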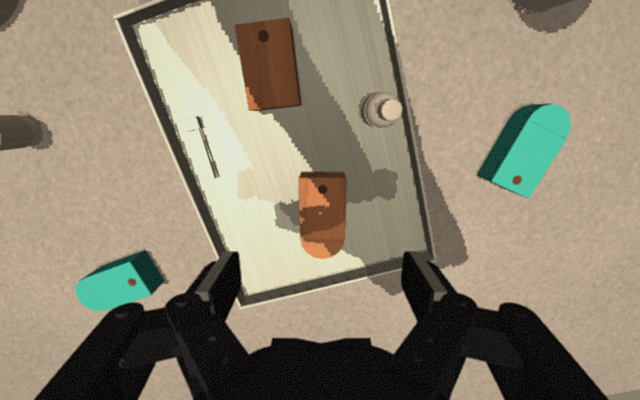

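```bash
python3 -m inch '[[0,-0.04,0.9,0,0,-0.002,-1],[0,0,0.9,0,0,0,-1],[0,0,0.9,0,0,0,-1],[0,0,0.8,0,0,0,-1],[0,0,0.5,0,0,0,-1],[0,0,0.25,0,0,0,-1],[0,0,0,0,0,0,-1],[0,0,0,0,0,0,-1]]' && python3 -m inch '[[0,0,0,0,0,0,1],[0,0,0,0,0,0,1],[0,0,0,0,0,0,1],[0,0,0,0,0,0,1],[0,0,0,0,0,0,1],[0,0,0,0,0,0,1],[0,0,0,0,0,0,1],[0,0,0,0,0,0,1]]'
```

```text
clock: 7.5
eef_pos: [0.6535, 0.2554, 0.0064]
tool_rot: [0.756, 0.655, 0.001, 0.0]
ft_force: [-0.4, -0.3, 0.5]
grip_width: 0.0855
clock: 8.3
eef_pos: [0.6534, 0.2554, 0.0059]
tool_rot: [0.756, 0.655, 0.001, 0.0]
ft_force: [0.3, 1.0, 5.4]
grip_width: 0.039
```

```bash
python3 -m inch '[[0,0,-0.2,0,0,0,1],[0,0,-0.5,0,0,0,1],[0,0,-0.9,0,0,0,1],[0,0,-0.9,0,0,0,1],[0,0,-0.9,0,0,0,1],[0,0,-0.9,0,0,0,1],[0,0,-0.9,0,0,0,1],[0,0,-0.5,0,0,0,1]]'
python3 - <<'E'
from tool import *
import pickle
to(J2W(-.132,0,.16),84.5)
c=bot.get_calibration('wrist'); im,d=bot.camera('wrist')
cv2.imwrite('pics/w5.png',im); np.save('pics/w5d.npy',d)
pickle.dump(c,open('pics/w5.pkl','wb'))
E
```

```text
clock: 9.1
eef_pos: [0.6534, 0.2555, 0.1504]
tool_rot: [0.756, 0.655, 0.001, 0.0]
ft_force: [0.9, 0.6, -1.4]
grip_width: 0.0389
pos [0.6534 0.2555 0.1504] theta 81.77 tilt [ 0.003  0.001 -1.   ] units xyz [-19.02  -6.25  -0.43] wz units -0.0152 q [0.373 0.691 0.503 1.379 0.    0.516]
```

View pics/w5.png

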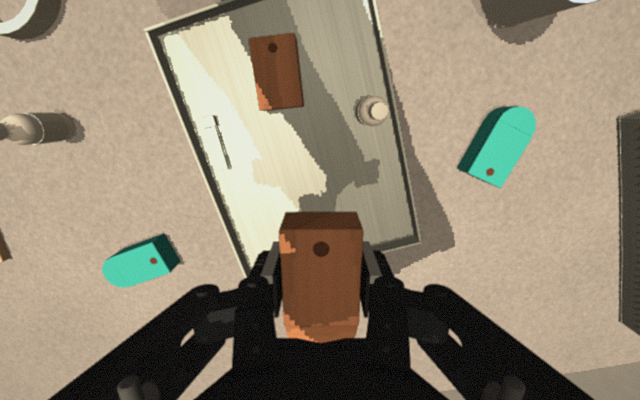

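```bash
python3 -m inch '[[-0.4,-0.1,0,0,0,-0.015,1],[-0.9,-0.25,0,0,0,0,1],[-0.9,-0.25,0,0,0,0,1],[-0.9,-0.25,0,0,0,0,1],[-0.9,-0.25,0,0,0,0,1],[-0.9,-0.25,0,0,0,0,1],[-0.9,-0.25,0,0,0,0,1],[-0.9,-0.25,0,0,0,0,1]]' && python3 -m inch '[[-0.9,-0.25,0,0,0,0,1],[-0.9,-0.25,0,0,0,0,1],[-0.9,-0.25,0,0,0,0,1],[-0.9,-0.25,0,0,0,0,1],[-0.9,-0.25,0,0,0,0,1],[-0.9,-0.25,0,0,0,0,1],[-0.9,-0.25,0,0,0,0,1],[-0.9,-0.25,0,0,0,0,1]]'&& python3 -m inch '[[-0.9,-0.25,0,0,0,0,1],[-0.9,-0.25,0,0,0,0,1],[-0.9,-0.25,0,0,0,0,1],[-0.9,-0.25,0,0,0,0,1],[-0.7,-0.1,0,0,0,0,1],[-0.3,0,0,0,0,0,1],[0,0,0,0,0,0,1],[0,0,0,0,0,0,1]]'
python3 - <<'E'
from tool import *
to(J2W(-.132,0,.0155),84.5)
E
```

```text
clock: 9.95
eef_pos: [0.589, 0.0921, 0.1465]
tool_rot: [0.74, 0.672, -0.001, -0.001]
ft_force: [0.4, -0.0, -1.1]
grip_width: 0.0385
clock: 10.75
eef_pos: [0.5219, -0.082, 0.1467]
tool_rot: [0.74, 0.672, -0.001, -0.001]
ft_force: [-0.1, -0.1, -1.2]
grip_width: 0.0389
clock: 11.55
eef_pos: [0.4845, -0.1925, 0.1472]
tool_rot: [0.74, 0.672, 0.0, -0.0]
ft_force: [-0.4, 0.2, -1.4]
grip_width: 0.0387
pos [ 0.4845 -0.1925  0.1472] theta 84.48 tilt [-0.001  0.001 -1.   ] units xyz [-0.23 -2.14  5.27] wz units -0.0001 q [-0.378  0.335 -0.092  1.145  0.    -0.282]
```

```bash
python3 -m inch '[[-0.08,-0.7,0,0,0,0,1],[-0.08,-0.7,0,0,0,0,1],[-0.07,-0.7,0.2,0,0,0,1],[0,-0.04,0.7,0,0,0,1],[0,0,0.8,0,0,0,1],[0,0,0.8,0,0,0,1],[0,0,0.8,0,0,0,1],[0,0,0.6,0,0,0,1]]'
python3 - <<'E'
from tool import *
to(J2W(-.132,0,.0155),84.5)
import pickle
c=bot.get_calibration('wrist'); im,d=bot.camera('wrist')
cv2.imwrite('pics/w6.png',im); np.save('pics/w6d.npy',d)
pickle.dump(c,open('pics/w6.pkl','wb'))
im,d=bot.camera('side');crop(im,300,100,440,240,4,'pics/side6.png')
E
```

```text
clock: 12.35
eef_pos: [0.4306, -0.1922, 0.0489]
tool_rot: [0.74, 0.673, -0.0, -0.001]
ft_force: [-0.8, -0.2, -1.0]
grip_width: 0.0389
pos [ 0.4306 -0.1922  0.0489] theta 84.57 tilt [-0.001  0.001 -1.   ] units xyz [-0.03  0.01  1.34] wz units 0.0004 q [-0.42   0.353 -0.359  0.86   0.    -0.325]
```

View pics/w6.png

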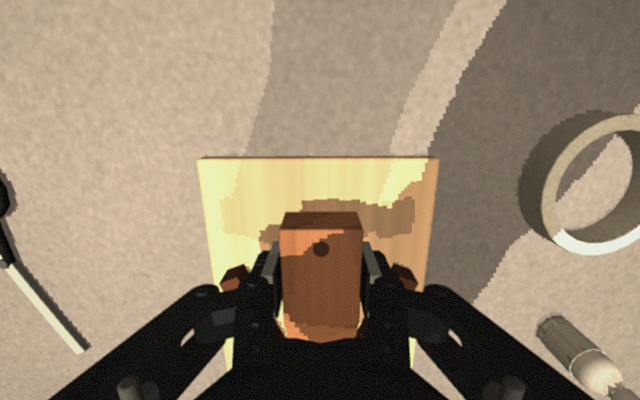

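View pics/side6.png

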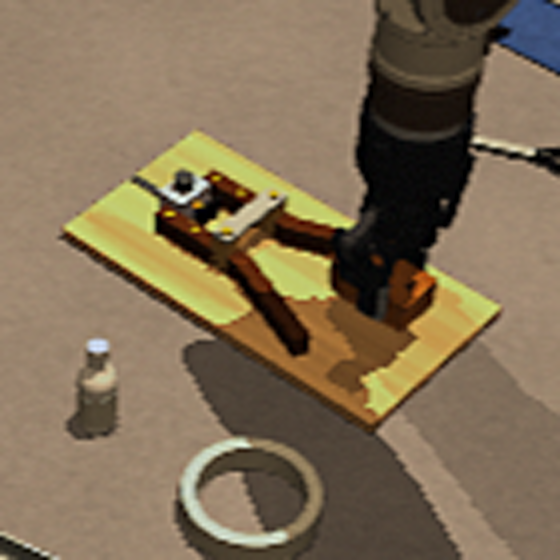

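The blank is centred over the bed: its dot is at (320,249), between the jig end corners at (200,158) and (438,158). I'll lower it now.

```bash
python3 -m inch '[[0,0,0.5,0,0,0,1],[0,0,0.4,0,0,0,1],[0,0,0.2,0,0,0,1],[0,0,0.12,0,0,0,1],[0,0,0.08,0,0,0,1],[0,0,0.04,0,0,0,1],[0,0,0,0,0,0,1],[0,0,0,0,0,0,1]]'
```

```text
clock: 13.25
eef_pos: [0.4309, -0.1937, 0.0168]
tool_rot: [0.74, 0.672, 0.0, 0.0]
ft_force: [0.4, -0.3, -1.1]
grip_width: 0.0388
```

```bash
python3 -m inch '[[0,0,0.04,0,0,0,1],[0,0,0.03,0,0,0,1],[0,0,0,0,0,0,1],[0,0,0,0,0,0,1],[0,0,0,0,0,0,0.5],[0,0,0,0,0,0,-0.2],[0,0,0,0,0,0,-0.3],[0,0,0,0,0,0,-0.3]]'
```

```text
clock: 14.05
eef_pos: [0.4307, -0.1936, 0.0148]
tool_rot: [0.74, 0.672, -0.0, -0.0]
ft_force: [0.8, 0.0, -0.4]
grip_width: 0.0556
```

```bash
python3 -m inch '[[0,0,-0.3,0,0,0,-0.4],[0,0,-0.7,0,0,0,-0.4],[0,0,-1,0,0,0,-0.4],[0,0,-1,0,0,0,0],[0,0,-1,0,0,0.0475,1],[0,-0.5,-0.5,0,0,0.0475,1],[0,-0.5,0,0,0,0.0475,1],[0,0,0,0,0,0.0475,1]]' && python3 -m inch '[[0,0,0,0,0,0.0475,1],[0,0,0,0,0,0.0475,1],[0,0,0,0,0,0.0475,1],[0,0,0,0,0,0.0475,1],[0,0,0,0,0,0.0475,1],[0,0,0,0,0,0.0475,1],[0,0,0,0,0,0.0475,1],[0,0,0,0,0,0.0475,1]]' && python3 -m inch '[[0,0,0,0,0,0.0475,1],[0,0,0,0,0,0.0475,1],[0,0,0,0,0,0.0475,1],[0,0,0,0,0,0.0475,1],[0,0,0,0,0,0.0475,1],[0,0,0,0,0,0.0475,1],[0,0,0,0,0,0.0475,1],[0,0,0,0,0,0.0475,1]]'
python3 - <<'E'
from tool import *
to(J2W(-.21,0,.13),-95.5)
import pickle
c=bot.get_calibration('wrist'); im,d=bot.camera('wrist')
cv2.imwrite('pics/w7.png',im); np.save('pics/w7d.npy',d)
pickle.dump(c,open('pics/w7.pkl','wb'))
E
```

```text
clock: 14.85
eef_pos: [0.406, -0.1853, 0.1284]
tool_rot: [0.907, 0.422, 0.0, 0.0]
ft_force: [-0.1, -0.1, -0.2]
grip_width: -0.0001
clock: 15.65
eef_pos: [0.4071, -0.1857, 0.1279]
tool_rot: [0.987, -0.161, 0.0, 0.0]
ft_force: [-0.1, 0.2, -0.1]
grip_width: -0.0002
clock: 16.45
eef_pos: [0.4071, -0.1858, 0.1279]
tool_rot: [0.726, -0.688, 0.0, -0.0]
ft_force: [-0.1, -0.0, -0.3]
grip_width: 0.0001
pos [ 0.4071 -0.1858  0.1279] theta -86.89 tilt [ 0. -0. -1.] units xyz [-0.13  2.16 -0.09] wz units 0.0479 q [-0.428  0.214 -0.313  1.043 -0.     2.659]
```

View pics/w7.png

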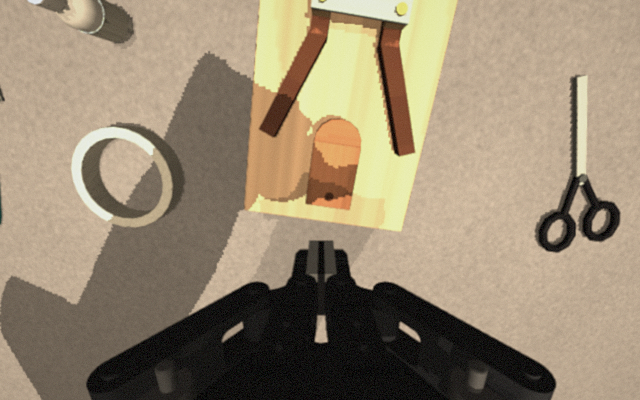

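The blank lies flat on the bed, its nose at (338,118) towards the throat and its tail near (331,205). I'll measure it in the jig frame.

```bash
cat > meas.py <<'E'
from tool import *
import pickle,sys
def meas(n,t=(.562,-.2055),yaw=-5.5,zt=.038):
    c=pickle.load(open(f'pics/{n}.pkl','rb'));d=np.load(f'pics/{n}d.npy');im=cv2.imread(f'pics/{n}.png')
    P=cloud(c,d);a=np.radians(yaw);R=np.array([[np.cos(a),-np.sin(a)],[np.sin(a),np.cos(a)]])
    Q=(P[...,:2]-t)@R
    m=(P[...,2]>.026)&(P[...,2]<.034)&(d>0)
    for x0 in np.arange(-.1,.07,.01):
        mm=m&(abs(Q[...,0]-x0)<.002); yl=Q[mm&(Q[...,1]>.01)&(Q[...,1]<.08)][:,1];yr=Q[mm&(Q[...,1]<-.01)&(Q[...,1]>-.08)][:,1]
        if len(yl)>5 and len(yr)>5: print('rail',round(x0,2),'outer',(yl.max()*1e3).round(1),(yr.min()*1e3).round(1),'mid',((yl.max()+yr.min())*500).round(2),'inner',(yl.min()*1e3).round(1),(yr.max()*1e3).round(1),'mid',((yl.min()+yr.max())*500).round(2))
    m=(abs(P[...,2]-zt)<.0035)&(abs(Q[...,1])<.045)&(Q[...,0]<.0)&(Q[...,0]>-.2)
    hsv=cv2.cvtColor(im,cv2.COLOR_BGR2HSV); m&=(hsv[...,0]<16)&(hsv[...,1]>130)
    k,l,st,ce=cv2.connectedComponentsWithStats(m.astype(np.uint8));i=1+st[1:,4].argmax();q=Q[l==i]
    r=cv2.minAreaRect((q*1000).astype(np.float32)); print('blank',len(q),r,'x',q[:,0].min(),q[:,0].max(),'y',q[:,1].min(),q[:,1].max(),'z',P[l==i][:,2].mean())
    return c,d,im,P,Q
E
python3 - <<'E'
from meas import *
c,*_=meas('w7')
print(rigid(J[:2],plane(c,[(247,208),(402,231)],.012)))
E
```

```text
rail -0.1 outer 65.7 -68.4 mid -1.35 inner 51.5 -52.8 mid -0.64
rail -0.09 outer 62.7 -65.2 mid -1.23 inner 15.7 -49.0 mid -16.67
rail -0.08 outer 58.6 -61.1 mid -1.26 inner 43.9 -45.1 mid -0.62
rail -0.07 outer 54.8 -57.2 mid -1.23 inner 39.5 -41.0 mid -0.72
rail -0.06 outer 51.0 -53.1 mid -1.07 inner 35.7 -36.8 mid -0.53
rail -0.05 outer 47.2 -49.0 mid -0.9 inner 31.6 -32.9 mid -0.66
rail -0.04 outer 43.0 -44.3 mid -0.69 inner 27.4 -28.7 mid -0.63
rail -0.03 outer 38.8 -40.6 mid -0.91 inner 23.4 -24.7 mid -0.65
rail -0.02 outer 35.3 -36.5 mid -0.57 inner 20.6 -21.0 mid -0.19
rail -0.01 outer 34.7 -35.6 mid -0.46 inner 20.6 -21.3 mid -0.36
blank 3489 ((-119.23582458496094, -0.06196784973144531), (75.0362548828125, 39.68726348876953), 0.6491795182228088) x -0.15684074079960603 -0.08171362405234042 y -0.02020992200562712 0.0197689302928039 z 0.038098434982594714
(array([ 0.56222577, -0.21018562]), np.float64(-5.925294210355988), array([0.00159164, 0.00159164]))
```

```bash
sed -i 's/t=(.562,-.2055),yaw=-5.5/t=(.562,-.206),yaw=-5.2/' tool.py && python3 -m inch '[[0,0,0,0,0,0.046,1],[0,0,0,0,0,0,1],[0,0,0,0,0,0,1],[0,0,0,0,0,0,1],[0,0,0,0,0,0,1],[0,0,0,0,0,0,1],[0,0,0,0,0,0,1],[0,0,0,0,0,0,1]]' && python3 -c "
from tool import *
to(J2W(-.183,0,.0165),-95.2)"
```

```text
clock: 17.3
eef_pos: [0.4071, -0.1857, 0.1273]
tool_rot: [-0.677, 0.736, 0.0, -0.0]
ft_force: [0.1, -0.1, 0.1]
grip_width: 0.0003
pos [ 0.4071 -0.1857  0.1273] theta -94.79 tilt [-0.  0. -1.] units xyz [0.24 1.08 4.43] wz units 0.0023 q [-0.428  0.215 -0.313  1.042 -0.     2.797]
```

```bash
python3 -m inch '[[0.12,0.54,0,0,0,0.002,1],[0.12,0.54,0.4,0,0,0,1],[0,0,0.8,0,0,0,1],[0,0,0.9,0,0,0,1],[0,0,0.9,0,0,0,1],[0,0,0.8,0,0,0,1],[0,0,0.4,0,0,0,1],[0,0,0.2,0,0,0,1]]'
python3 - <<'E'
from meas import *
to(J2W(-.165,0,.0165),-95.2)
c=bot.get_calibration('wrist'); im,d=bot.camera('wrist')
cv2.imwrite('pics/w8.png',im); np.save('pics/w8d.npy',d)
pickle.dump(c,open('pics/w8.pkl','wb'))
meas('w8',(.562,-.206),-5.2)
E
```

```text
clock: 18.1
eef_pos: [0.3784, -0.1891, 0.0166]
tool_rot: [-0.674, 0.738, 0.001, -0.0]
ft_force: [-1.0, -0.7, 0.6]
grip_width: -0.0004
pos [ 0.3784 -0.1891  0.0166] theta -95.2 tilt [-0.002  0.001 -1.   ] units xyz [ 0.01 -0.77  0.  ] wz units 0.0 q [-0.463  0.325 -0.518  0.73  -0.     2.769]
rail -0.1 outer 67.6 -68.2 mid -0.31 inner 51.2 -51.6 mid -0.19
rail -0.09 outer 64.5 -64.3 mid 0.12 inner 47.3 -47.6 mid -0.14
rail -0.08 outer 60.5 -60.3 mid 0.12 inner 43.5 -43.5 mid 0.01
rail -0.07 outer 56.6 -56.6 mid 0.02 inner 39.3 -39.5 mid -0.06
blank 13420 ((-119.2798843383789, 0.6290493011474609), (75.7262954711914, 39.906105041503906), 0.061531394720077515) x -0.15715177278222114 -0.081418010232883 y -0.01932357085246813 0.020580797468367676 z 0.038113367418939594
```

View pics/w8.png

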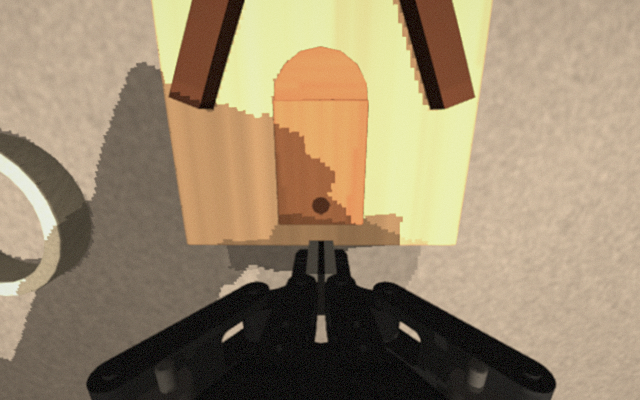

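```bash
python3 -m inch '[[0,-0.2,0,0,0,0,0.72],[0,-0.3,0,0,0,0,0.72],[0,-0.3,0,0,0,0,0.72],[0,-0.4,0,0,0,0,0.72],[0,-0.4,0,0,0,0,0.72],[0,-0.4,0,0,0,0,0.72],[0,-0.4,0,0,0,0,0.72],[0,-0.3,0,0,0,0,0.72]]'
python3 - <<'E'
from meas import *
to(J2W(-.09,0,.0165),-95.2)
c=bot.get_calibration('wrist'); im,d=bot.camera('wrist')
cv2.imwrite('pics/w9.png',im); np.save('pics/w9d.npy',d)
pickle.dump(c,open('pics/w9.pkl','wb'))
meas('w9',(.562,-.206),-5.2)
E
```

```text
clock: 18.95
eef_pos: [0.4482, -0.1956, 0.0173]
tool_rot: [-0.675, 0.738, -0.0, 0.0]
ft_force: [-0.9, -0.1, 0.5]
grip_width: 0.0121
pos [ 0.4482 -0.1956  0.0173] theta -95.16 tilt [ 0.001 -0.    -1.   ] units xyz [ 0.   -0.97  0.03] wz units 0.0002 q [-0.412  0.425 -0.349  0.796  0.     2.82 ]
rail -0.1 outer 68.1 -67.1 mid 0.5 inner 51.8 -51.8 mid -0.01
rail -0.09 outer 64.6 -64.2 mid 0.17 inner 48.0 -48.1 mid -0.07
rail -0.08 outer 60.5 -60.0 mid 0.23 inner 43.9 -44.2 mid -0.12
rail -0.07 outer 56.3 -56.7 mid -0.22 inner 39.6 -39.9 mid -0.16
rail -0.06 outer 52.2 -51.9 mid 0.14 inner 35.6 -35.8 mid -0.11
rail -0.05 outer 47.8 -48.4 mid -0.27 inner 31.5 -31.6 mid -0.06
rail -0.04 outer 44.1 -44.3 mid -0.12 inner 27.4 -27.7 mid -0.14
rail -0.03 outer 40.0 -40.9 mid -0.48 inner 23.4 -23.7 mid -0.16
rail -0.02 outer 36.2 -35.8 mid 0.2 inner 20.6 -20.9 mid -0.16
rail -0.01 outer 35.1 -35.1 mid 0.0 inner 20.7 -21.0 mid -0.17
blank 12417 ((-65.52053833007812, 0.9960498809814453), (75.65518188476562, 39.94832229614258), 0.36870282888412476) x -0.1033841622245819 -0.027692128827501314 y -0.019207849836032943 0.0208560548080178 z 0.03812728832019395
```

View pics/w9.png

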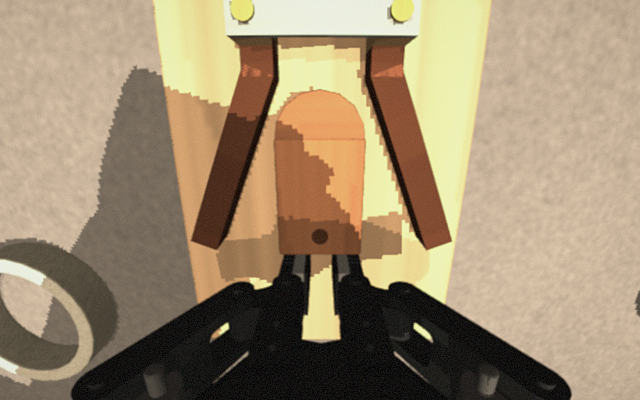

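```bash
python3 -m inch '[[0,-0.2,0,0,0,0,0.72],[0,-0.25,0,0,0,0,0.72],[0,-0.25,0,0,0,0,0.72],[0,-0.25,0,0,0,0,0.72],[0,-0.25,0,0,0,0,0.72],[0,-0.2,0,0,0,0,0.72],[0,-0.2,0,0,0,0,0.72],[0,-0.1,0,0,0,0,0.72]]'
python3 - <<'E'
from meas import *
to(J2W(-.06,0,.0165),-95.2)
c=bot.get_calibration('wrist'); im,d=bot.camera('wrist')
cv2.imwrite('pics/w10.png',im); np.save('pics/w10d.npy',d)
pickle.dump(c,open('pics/w10.pkl','wb'))
meas('w10',(.562,-.206),-5.2)
E
```

```text
clock: 19.8
eef_pos: [0.4898, -0.1994, 0.0173]
tool_rot: [-0.675, 0.738, -0.0, 0.0]
ft_force: [-0.9, -0.5, 0.2]
grip_width: 0.0117
pos [ 0.4898 -0.1994  0.0173] theta -95.17 tilt [ 0. -0. -1.] units xyz [ 0.   -0.5   0.03] wz units 0.0002 q [-0.387  0.488 -0.24   0.843  0.     2.845]
rail -0.09 outer 64.1 -64.2 mid -0.03 inner 56.6 -56.1 mid 0.28
rail -0.08 outer 59.9 -59.6 mid 0.12 inner 44.0 -44.0 mid -0.01
rail -0.07 outer 56.1 -56.3 mid -0.11 inner 40.0 -40.0 mid -0.0
rail -0.06 outer 52.3 -52.4 mid -0.04 inner 36.2 -36.0 mid 0.11
rail -0.05 outer 48.2 -48.1 mid 0.03 inner 32.2 -31.9 mid 0.15
rail -0.04 outer 43.9 -44.0 mid -0.09 inner 27.9 -28.0 mid -0.01
rail -0.03 outer 40.0 -40.3 mid -0.17 inner 24.1 -23.9 mid 0.11
rail -0.02 outer 35.8 -36.3 mid -0.23 inner 22.3 -20.8 mid 0.71
rail -0.01 outer 34.6 -34.6 mid 0.01 inner 22.4 -20.9 mid 0.72
rail 0.01 outer 34.9 -35.5 mid -0.26 inner 20.5 -20.9 mid -0.22
rail 0.02 outer 35.1 -35.3 mid -0.14 inner 20.6 -21.0 mid -0.23
rail 0.03 outer 35.1 -35.1 mid -0.0 inner 20.6 -21.0 mid -0.24
rail 0.04 outer 34.7 -35.5 mid -0.42 inner 10.3 -10.0 mid 0.13
rail 0.05 outer 34.9 -34.7 mid 0.07 inner 12.7 -20.8 mid -4.07
blank 8205 ((-36.10214614868164, 0.9711208343505859), (40.2038688659668, 50.73517990112305), 89.97772979736328) x -0.061465086416719154 -0.010729182750638253 y -0.019137619410303296 0.02106776026486373 z 0.03836684181997897
```

View pics/w10.png

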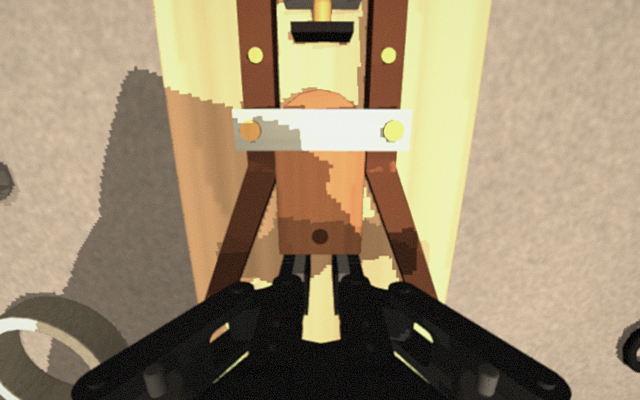

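The blank is under the strap with its nose at (320,89); the rubber foot's face is at row 41. I'll work out the gap.

Run:
```python
from meas import *
c=pickle.load(open('pics/w10.pkl','rb'));d=np.load('pics/w10d.npy');P=cloud(c,d)
a=np.radians(-5.2);R=np.array([[np.cos(a),-np.sin(a)],[np.sin(a),np.cos(a)]]);Q=(P[...,:2]-[.562,-.206])@R
for v in range(20,100,3): print(v,Q[v,312].round(4),P[v,312,2].round(4), '|', Q[v,338].round(4),P[v,338,2].round(4))
```

```text
20 [0.0469 0.0044] 0.0123 | [ 0.0472 -0.0078] 0.0113
23 [0.0404 0.0038] 0.0313 | [ 0.0401 -0.0067] 0.0324
26 [0.0388 0.0038] 0.0333 | [ 0.039  -0.0067] 0.0325
29 [0.0379 0.0038] 0.0324 | [ 0.0377 -0.0067] 0.0331
32 [0.0371 0.0039] 0.0314 | [ 0.0371 -0.0068] 0.0312
35 [0.0372 0.004 ] 0.026 | [ 0.0369 -0.0071] 0.0275
38 [0.037  0.0041] 0.0221 | [ 0.0374 -0.0075] 0.0202
41 [0.0373 0.0043] 0.0154 | [ 0.0374 -0.0078] 0.0146
44 [0.0369 0.0045] 0.0111 | [ 0.0369 -0.008 ] 0.011
47 [0.0351 0.0044] 0.0134 | [ 0.0356 -0.008 ] 0.0113
50 [0.0339 0.0045] 0.0129 | [ 0.034 -0.008] 0.0126
53 [0.0327 0.0045] 0.0122 | [ 0.0327 -0.008 ] 0.0122
56 [0.0315 0.0045] 0.0119 | [ 0.0315 -0.0081] 0.0119
59 [0.0301 0.0045] 0.0124 | [ 0.0301 -0.0081] 0.0122
62 [0.0287 0.0045] 0.0128 | [ 0.0286 -0.008 ] 0.0133
65 [0.0272 0.0045] 0.0137 | [ 0.0273 -0.0081] 0.0132
68 [0.0261 0.0045] 0.0119 | [ 0.0261 -0.0082] 0.0117
71 [0.0247 0.0045] 0.0122 | [ 0.0247 -0.0082] 0.0122
74 [0.0233 0.0045] 0.0126 | [ 0.0232 -0.0081] 0.0134
77 [0.0221 0.0046] 0.0114 | [ 0.0218 -0.0081] 0.0138
80 [0.0204 0.0045] 0.0143 | [ 0.0206 -0.0082] 0.0122
83 [0.0192 0.0046] 0.0119 | [ 0.0191 -0.0082] 0.0129
86 [0.0178 0.0046] 0.0125 | [ 0.0178 -0.0083] 0.0124
89 [0.0164 0.0046] 0.0127 | [ 0.0163 -0.0083] 0.0131
92 [0.0133 0.0038] 0.0382 | [ 0.015  -0.0083] 0.0122
95 [0.0122 0.0039] 0.0369 | [ 0.0121 -0.0068] 0.0387
98 [0.0109 0.0039] 0.0383 | [ 0.0109 -0.0069] 0.0378
```

```bash
python3 -m inch '[[0,-0.12,0,0,0,0,0.72],[0,-0.12,0,0,0,0,0.72],[0,-0.12,0,0,0,0,0.72],[0,-0.12,0,0,0,0,0.72],[0,-0.12,0,0,0,0,0.72],[0,-0.08,0,0,0,0,0.72],[0,-0.04,0,0,0,0,0.72],[0,0,0,0,0,0,0.72]]'
python3 - <<'E'
from meas import *
to(J2W(-.06,0,.0165),-95.2)
c=bot.get_calibration('wrist'); im,d=bot.camera('wrist')
crop(im,200,0,440,300,2,'pics/w11.png')
P=cloud(c,d)
a=np.radians(-5.2);R=np.array([[np.cos(a),-np.sin(a)],[np.sin(a),np.cos(a)]]);Q=(P[...,:2]-[.562,-.206])@R
m=(P[...,2]>.036)&(P[...,2]<.0405)&(Q[...,1]>-.018)&(Q[...,1]<.018)&(Q[...,0]>.009)&(Q[...,0]<.05)
print('nose',Q[m][:,0].max(),m.sum())
m=(P[...,2]>.016)&(P[...,2]<.03)&(abs(Q[...,1])<.01)&(Q[...,0]>.03)&(Q[...,0]<.05)
print('foot',np.median(Q[m][:,0]),m.sum())
print(bot.get_obs()['ft_force'])
E
```

```text
clock: 20.65
eef_pos: [0.5074, -0.201, 0.0173]
tool_rot: [-0.674, 0.738, -0.0, 0.0]
ft_force: [-0.9, -0.1, -0.6]
grip_width: 0.0122
pos [ 0.5074 -0.201   0.0173] theta -95.17 tilt [ 0. -0. -1.] units xyz [0.   0.21 0.03] wz units 0.0002 q [-0.377  0.514 -0.192  0.864  0.     2.855]
nose 0.032217586850356895 4027
foot 0.04422468061949545 511
[ 0.21914854  0.31632081 -0.07093039]
```

View pics/w11.png

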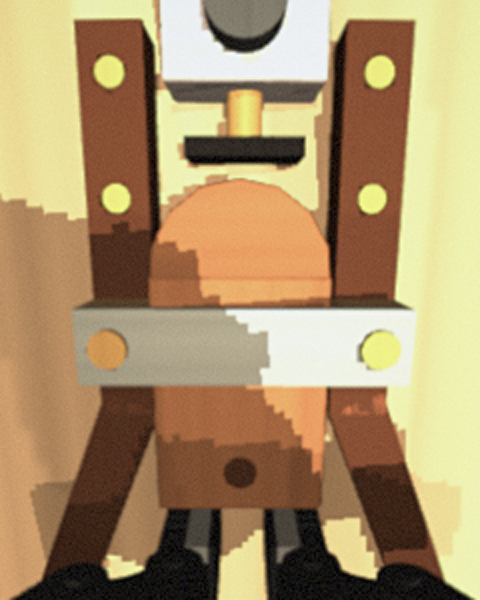

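Nose at (240,180) in the crop, foot face just above it, about 5 mm apart. Now I'll creep forward.

```bash
python3 -m inch '[[0,-0.02,0,0,0,0,0.72],[0,-0.02,0,0,0,0,0.72],[0,-0.02,0,0,0,0,0.72],[0,-0.02,0,0,0,0,0.72],[0,-0.02,0,0,0,0,0.72],[0,-0.02,0,0,0,0,0.72],[0,0,0,0,0,0,0.72],[0,0,0,0,0,0,0.72]]' && python3 -m inch '[[0,-0.01,0,0,0,0,0.72],[0,-0.01,0,0,0,0,0.72],[0,-0.01,0,0,0,0,0.72],[0,-0.01,0,0,0,0,0.72],[0,0,0,0,0,0,0.72],[0,0,0,0,0,0,0.72],[0,0,0,0,0,0,0.72],[0,0,0,0,0,0,0.72]]'
```

```text
clock: 21.5
eef_pos: [0.5103, -0.2012, 0.0173]
tool_rot: [-0.674, 0.738, -0.0, 0.0]
ft_force: [0.3, -0.3, -0.6]
grip_width: 0.0119
clock: 22.3
eef_pos: [0.5112, -0.2013, 0.0173]
tool_rot: [-0.674, 0.738, -0.0, 0.0]
ft_force: [-0.8, 0.2, -0.8]
grip_width: 0.0118
```

```bash
python3 -m inch '[[0,-0.01,0,0,0,0,0.72],[0,-0.01,0,0,0,0,0.72],[0,0,0,0,0,0,0.72],[0,0,0,0,0,0,0.72],[0,0,0,0,0,0,0.72],[0,0,0,0,0,0,0.72],[0,0,0,0,0,0,0.72],[0,0,0,0,0,0,0.72]]' && python3 -m inch '[[0,-0.01,0,0,0,0,0.72],[0,-0.01,0,0,0,0,0.72],[0,0,0,0,0,0,0.72],[0,0,0,0,0,0,0.72],[0,0,0,0,0,0,0.72],[0,0,0,0,0,0,0.72],[0,0,0,0,0,0,0.72],[0,0,0,0,0,0,0.72]]'
```

```text
clock: 23.1
eef_pos: [0.5117, -0.2013, 0.0173]
tool_rot: [-0.674, 0.738, -0.0, 0.0]
ft_force: [-0.9, 0.2, 0.0]
grip_width: 0.0121
clock: 23.9
eef_pos: [0.5122, -0.2014, 0.0173]
tool_rot: [-0.674, 0.738, -0.0, 0.0]
ft_force: [1.0, 0.1, -0.5]
grip_width: 0.0118
```

```bash
python3 -m inch '[[0,-0.01,0,0,0,0,0.72],[0,-0.01,0,0,0,0,0.72],[0,0,0,0,0,0,0.72],[0,0,0,0,0,0,0.72],[0,0,0,0,0,0,0.72],[0,0,0,0,0,0,0.72],[0,0,0,0,0,0,0.72],[0,0,0,0,0,0,0.72]]'
```

```text
clock: 24.7
eef_pos: [0.5123, -0.2014, 0.0173]
tool_rot: [-0.674, 0.738, 0.0, -0.0]
ft_force: [-3.6, -0.4, 3.3]
grip_width: 0.0122
```

Contact, at about 3.6 N. I'll go on in quarter-millimetre steps.

```bash
python3 -m inch '[[0,-0.01,0,0,0,0,0.72],[0,0,0,0,0,0,0.72],[0,0,0,0,0,0,0.72],[0,0,0,0,0,0,0.72],[0,0,0,0,0,0,0.72],[0,0,0,0,0,0,0.72],[0,0,0,0,0,0,0.72],[0,0,0,0,0,0,0.72]]'
```

```text
clock: 25.5
eef_pos: [0.5123, -0.2014, 0.0173]
tool_rot: [-0.674, 0.738, 0.0, -0.0]
ft_force: [-4.5, -0.7, 3.3]
grip_width: 0.0124
```

```bash
python3 -m inch '[[0,-0.01,0,0,0,0,0.72],[0,0,0,0,0,0,0.72],[0,0,0,0,0,0,0.72],[0,0,0,0,0,0,0.72],[0,0,0,0,0,0,0.72],[0,0,0,0,0,0,0.72],[0,0,0,0,0,0,0.72],[0,0,0,0,0,0,0.72]]'
python3 - <<'E'
from tool import *
o=bot.get_obs();print(o['ft_force'],o['tau'],o['eef_pos'])
E
```

```text
clock: 26.3
eef_pos: [0.5123, -0.2014, 0.0172]
tool_rot: [-0.674, 0.738, 0.001, -0.001]
ft_force: [-5.1, 0.2, 4.4]
grip_width: 0.0118
[-5.07003577  0.23039203  4.40733877] [ 9.53784920e-01 -4.37506914e+01  2.21197647e+01 -2.04935700e+00
  4.84356042e-01  7.83735286e-04] [ 0.51228452 -0.20135578  0.01723004]
```

```bash
python3 -m inch '[[0,-0.01,0,0,0,0,0.72],[0,0,0,0,0,0,0.72],[0,-0.01,0,0,0,0,0.72],[0,0,0,0,0,0,0.72],[0,0,0,0,0,0,0.72],[0,0,0,0,0,0,0.72],[0,0,0,0,0,0,0.72],[0,0,0,0,0,0,0.72]]'
```

```text
clock: 27.1
eef_pos: [0.5123, -0.2014, 0.0172]
tool_rot: [-0.674, 0.738, 0.001, -0.001]
ft_force: [-6.9, -0.4, 4.9]
grip_width: 0.0115
```

```bash
python3 -m inch '[[0,-0.01,0,0,0,0,0.72],[0,0,0,0,0,0,0.72],[0,-0.01,0,0,0,0,0.72],[0,0,0,0,0,0,0.72],[0,0,0,0,0,0,0.72],[0,0,0,0,0,0,0.72],[0,0,0,0,0,0,0.72],[0,0,0,0,0,0,0.72]]'
```

```text
clock: 27.9
eef_pos: [0.5123, -0.2014, 0.0172]
tool_rot: [-0.674, 0.738, 0.001, -0.001]
ft_force: [-7.5, 0.1, 6.1]
grip_width: 0.0118
```

```bash
python3 -m inch '[[0,-0.02,0,0,0,0,0.72],[0,0,0,0,0,0,0.72],[0,-0.01,0,0,0,0,0.72],[0,0,0,0,0,0,0.72],[0,0,0,0,0,0,0.72],[0,0,0,0,0,0,0.72],[0,0,0,0,0,0,0.72],[0,0,0,0,0,0,0.72]]' && python3 -m inch '[[0,0,0,0,0,0,0.72],[0,0,0,0,0,0,0.72],[0,0,0,0,0,0,0.72],[0,0,0,0,0,0,0.72],[0,0,0,0,0,0,0.72],[0,0,0,0,0,0,0.72],[0,0,0,0,0,0,0.72],[0,0,0,0,0,0,0.72]]' && python3 -m inch '[[0,0,0,0,0,0,0.72],[0,0,0,0,0,0,0.72],[0,0,0,0,0,0,0.72],[0,0,0,0,0,0,0.72],[0,0,0,0,0,0,0.72],[0,0,0,0,0,0,0.72],[0,0,0,0,0,0,0.72],[0,0,0,0,0,0,0.72]]'
```

```text
clock: 28.7
eef_pos: [0.5123, -0.2014, 0.0171]
tool_rot: [-0.674, 0.738, 0.002, -0.002]
ft_force: [-9.8, 0.8, 7.8]
grip_width: 0.0119
clock: 29.5
eef_pos: [0.5123, -0.2014, 0.0171]
tool_rot: [-0.674, 0.738, 0.002, -0.002]
ft_force: [-7.8, 1.2, 7.1]
grip_width: 0.012
clock: 30.3
eef_pos: [0.5123, -0.2013, 0.0171]
tool_rot: [-0.674, 0.738, 0.002, -0.002]
ft_force: [-9.9, -0.0, 7.8]
grip_width: 0.0121
```

About 9 N has been held for over 2 s. I'll check the pose before backing off.

```bash
cat > chk.py <<'E'
from meas import *
def chk(n):
    c=bot.get_calibration('wrist'); im,d=bot.camera('wrist')
    crop(im,180,0,460,300,2,f'pics/{n}z.png')
    cv2.imwrite(f'pics/{n}.png',im); np.save(f'pics/{n}d.npy',d); pickle.dump(c,open(f'pics/{n}.pkl','wb'))
    _,_,im,P,Q=meas(n,(.562,-.206),-5.2)
    m=(P[...,2]>.036)&(P[...,2]<.0405)&(Q[...,1]>-.018)&(Q[...,1]<.018)&(Q[...,0]>.009)&(Q[...,0]<.036+.004)
    print('nose',Q[m][:,0].max(),'z plane fit',end=' ')
    A=np.c_[Q[m],np.ones(m.sum())];print(np.linalg.lstsq(A,P[m][:,2],rcond=None)[0])
    m=(abs(P[...,2]-.034)<.003)&(abs(Q[...,1])<.008)&(Q[...,0]>.05)&(Q[...,0]<.085)
    if m.sum(): print('stop top x',Q[m][:,0].min(),Q[m][:,0].max())
E
python3 -c "
from chk import *
chk('w12')"
```

```text
rail -0.1 outer 65.7 -65.6 mid 0.03 inner 62.8 -63.7 mid -0.42
rail -0.09 outer 59.3 -59.0 mid 0.13 inner 54.1 -53.1 mid 0.54
rail -0.06 outer 51.8 -52.3 mid -0.27 inner 35.8 -36.2 mid -0.22
rail -0.05 outer 48.1 -48.1 mid 0.01 inner 32.3 -32.1 mid 0.06
rail -0.04 outer 43.9 -44.1 mid -0.1 inner 15.4 -14.6 mid 0.42
rail -0.03 outer 39.8 -40.2 mid -0.19 inner 24.3 -23.9 mid 0.19
rail -0.02 outer 36.2 -35.8 mid 0.16 inner 22.2 -20.8 mid 0.71
rail 0.01 outer 34.7 -35.4 mid -0.35 inner 22.2 -20.9 mid 0.64
rail 0.02 outer 34.9 -35.3 mid -0.18 inner 21.1 -20.8 mid 0.16
rail 0.03 outer 34.7 -35.3 mid -0.28 inner 20.5 -20.9 mid -0.22
rail 0.04 outer 34.8 -35.1 mid -0.12 inner 10.0 -10.0 mid -0.02
rail 0.05 outer 35.2 -35.2 mid 0.01 inner 10.1 -10.0 mid 0.01
rail 0.06 outer 35.0 -35.4 mid -0.19 inner 10.2 -10.2 mid -0.01
blank 4114 ((-25.614730834960938, 0.8653888702392578), (26.616897583007812, 40.01323318481445), 0.21723462641239166) x -0.03889816776799057 -0.012288067620707378 y -0.019152943939149254 0.020894907976712368 z 0.03827427943044514
nose 0.037118908284209086 z plane fit [-0.02219854  0.00027036  0.03844173]
stop top x 0.05058099602005298 0.069937040743768
```

View pics/w12z.png

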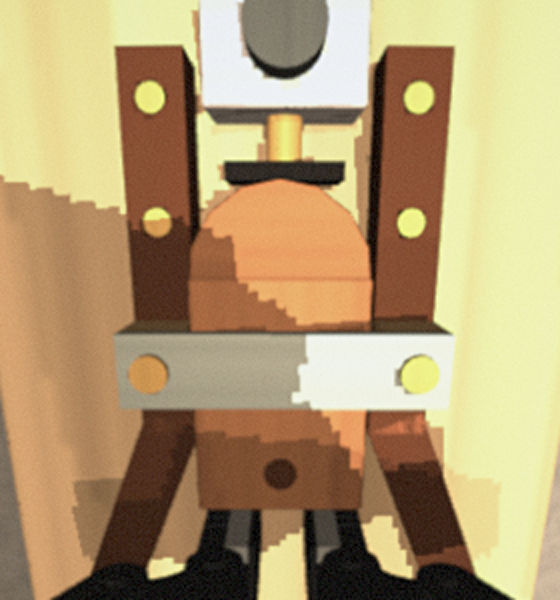

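The nose at (280,180) touches the foot, with the blank straight and level. Backing off now.

```bash
python3 -m inch '[[0,0.06,0,0,0,0,0.72],[0,0.06,0,0,0,0,0.72],[0,0.1,0,0,0,0,0.72],[0,0.2,0,0,0,0,0.72],[0,0.4,0,0,0,0,0.72],[0,0.6,-0.2,0,0,0,0.72],[0,0.6,-0.6,0,0,0,0.72],[0,0.4,-0.8,0,0,0,0.72]]' && python3 -m inch '[[0,0,-0.8,0,0,0,0.72],[0,0,-0.8,0,0,0,0.72],[0,0,-0.8,0,0,0,0.72],[0,0,-0.5,0,0,0,0.72],[0,0,0,0,0,0,0.72],[0,0,0,0,0,0,0.72],[0,0,0,0,0,0,0.72],[0,0,0,0,0,0,0.72]]'
python3 -c "
from chk import *
chk('w13')
im,d=bot.camera('scene');crop(im,215,130,425,305,3.8,'pics/scene13z.png')"
```

```text
clock: 31.15
eef_pos: [0.452, -0.1954, 0.0566]
tool_rot: [-0.674, 0.738, 0.002, -0.001]
ft_force: [0.2, 1.1, 1.1]
grip_width: 0.0119
clock: 31.95
eef_pos: [0.4539, -0.1959, 0.1288]
tool_rot: [-0.674, 0.738, 0.001, -0.0]
ft_force: [0.4, -0.4, -0.1]
grip_width: 0.012
rail -0.1 outer 67.4 -67.1 mid 0.11 inner 53.1 -52.0 mid 0.51
rail -0.09 outer 64.8 -64.0 mid 0.36 inner 48.8 -48.2 mid 0.33
rail -0.08 outer 60.5 -59.6 mid 0.44 inner 44.9 -44.0 mid 0.45
rail -0.07 outer 56.2 -56.3 mid -0.04 inner 41.0 -39.9 mid 0.58
rail -0.06 outer 53.0 -52.1 mid 0.46 inner 36.8 -36.0 mid 0.4
rail -0.05 outer 48.2 -47.9 mid 0.15 inner 32.3 -31.6 mid 0.35
rail -0.04 outer 44.1 -44.1 mid -0.0 inner 28.4 -28.0 mid 0.2
rail -0.03 outer 39.3 -39.4 mid -0.03 inner 24.0 -23.4 mid 0.27
rail -0.02 outer 34.9 -35.6 mid -0.37 inner 22.4 -20.8 mid 0.79
rail -0.01 outer 34.5 -34.5 mid 0.03 inner 22.2 -20.8 mid 0.69
rail 0.01 outer 34.5 -35.0 mid -0.28 inner 21.6 -20.9 mid 0.32
rail 0.02 outer 34.9 -35.2 mid -0.15 inner 20.6 -21.2 mid -0.33
rail 0.03 outer 34.5 -35.2 mid -0.34 inner 20.5 -21.0 mid -0.24
rail 0.04 outer 34.8 -34.7 mid 0.06 inner 10.3 -10.1 mid 0.08
rail 0.05 outer 35.1 -35.0 mid 0.05 inner 10.3 -10.2 mid 0.1
blank 1028 ((-24.046842575073242, 1.2337093353271484), (28.861440658569336, 39.95642852783203), 0.045118123292922974) x -0.03847953139298753 -0.009600691286905097 y -0.018747922215737494 0.021210925396393278 z 0.03832143890123649
nose 0.03700959939573148 z plane fit [-0.02931997  0.00259461  0.03855306]
```

View pics/w13.png

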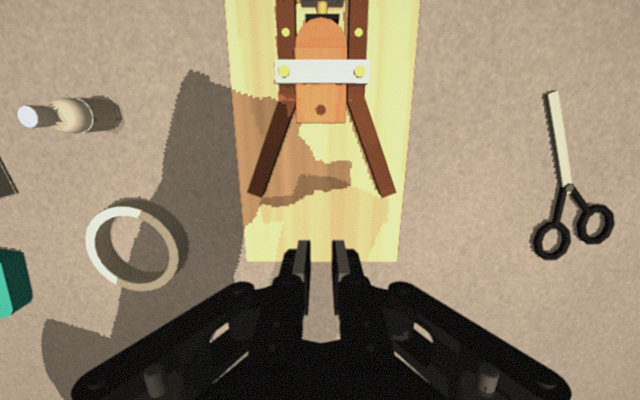

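View pics/scene13z.png

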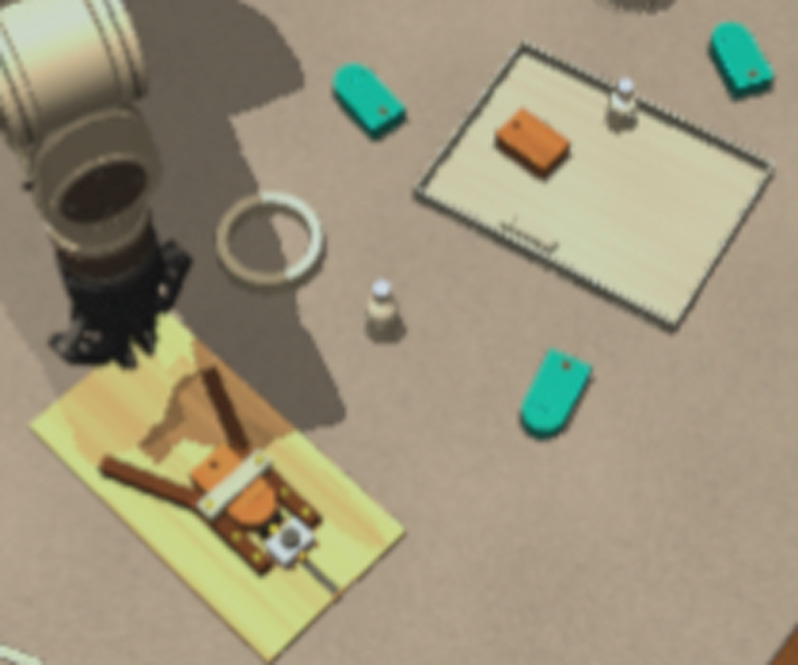

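```bash
python3 -c "
from workcell import bot
print(bot.job_done()); print(bot.get_obs()['clock'])"
```

```text
the job is handed in; nothing more can be done
None
the job is handed in; nothing more can be done
```

The round-nosed blank is out of the tray and lying in the nest against the rubber foot. I handed the job in at about 32 s; no verdict came back.

**What I did:**
- I gripped the blank across its sides and laid it on the open end of the jig, within about 1 mm of the centre line.
- I let go and pushed it by the tail with nearly closed fingers, under the strap, until it met the foot. The foot's face is at about jig x = +37 mm; the camera showed it there, and contact came at the same place.
- I built up the push to about 8–10 N at the wrist and held it for over 1.6 s. Then I backed straight off and raised the gripper clear.

**Last checks, after letting go:**
- **Position:** the nose was still at about +37 mm, about 1 mm off the centre line and under 0.5° off the push direction.
- **Stop:** the tool did not move forward while pressing, and nothing suggested the stop had slipped. I had no precise reading of its position before and after.
- **Other things:** everything on the table and in the tray visible in the last pictures looked unmoved. The cup was only partly in view.

**What disagreed:**
- A plane fit over the blank's top showed a slope of 0.02–0.03 rad. The limit is 0.1, and it may be depth noise.
- While pushing, the wrist also read about 7–8 N upwards, so the fingers were pressing the tail down. The force on the foot was therefore probably a little below the wrist reading, but by my estimate well above 3 N.

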